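# Set the swing-up work rest and feed the bar over it

## Robot

A 6-joint arm with a two-finger parallel gripper is mounted at the origin on the work surface. World frame = base frame: x ahead of the robot, y to its left, z up, the work surface at z = 0. Lengths are in m, angles in rad, forces in N, time in s.
With the tool pointing down it reaches from about 0.35 to 0.725 m from the base axis. Payload 6 kg.
Tool frame: the origin (TCP) lies at the very end of the fingers, on their centre line; the grasp point (between the pads) lies 19 mm behind it; z points along the fingers, y is the direction in which the jaws open and shut (so a half turn about z gives the same grasp; the last joint's range is limited). The gripper opens to 85 mm and grips with 20 to 120 N. Pads are 22 mm wide; open, the fingers measure 114 mm over their backs; the gripper's body (76 mm by 85 mm) begins 54 mm behind the grasp point. The pads swing forward as they close: fully open they stand 13 mm farther back than shut.
Start: joints at [1.515, 0.04, 0.085, 0, -1.615, -0.334], TCP at [0.228, 0.555, 0.231] pointing down, gripper open.
Joint ranges: [-2.56, 2.56], [-1.29, 2.01], [-1.08, 1.49], [-3.29, 1.98], [-2.81, -0.18], [-2.99, 2.99]. Speed limits (rad/s): [2.57, 2.57, 3.01, 3.14, 3.14, 3.14].

## Interface

Orientations are given as a unit quaternion [w, x, y, z].
In Python, from workcell import sense, grab_frame, close_job gives the robot as it stands.
- The arm moves only by the tool play_rows, never from a script. Its argument "deltas" is a list of rows, each an object with "grip": the finger opening in mm, from 0 to 85.4; "delta_pos": the shift along the world's x, y, z in mm, a list of three; "twist": the turn, a rotation vector about the world's x, y, z in rad, a list of three. In form: [{"grip": grip, "delta_pos": [dx, dy, dz], "twist": [wx, wy, wz]}, ...]. A call has 1 to 20 rows; each row is the pose to reach, as a shift and turn from the pose commanded when the call began; what a row does not reach only later rows make up. A row lasts 1/12 s, in which the tool goes at most 41.7 mm and 7.16 degrees, less where a joint would pass 70% of its speed; a pose out of reach is approached as far as the arm can. A call with a gripper value outside its range is refused whole. The fingers move at their own pace and stop on an object; "force" is the grip in N (left out, the last holds). Time passes only in rows, so rows that repeat a pose let the fingers close. It gives the time, the measured TCP pose, the force and the opening at its end, in the units of the state.
- sense(): the state, without advancing time (a new reading comes with each control period).
- grab_frame(name): name is "scene" or "top" or "wrist"; returns a dict with "img" (420x560x3 uint8, red, green, blue), "fx", "fy", "cx", "cy" (pixels), "cam_to_world" (4x4, takes a point from camera to world coordinates); the wrist camera has in their place "T_tool_cam" (4x4, takes a point from camera to tool coordinates, whose origin is the TCP and whose axes are the flange's). Camera axes: x right, y down, z forward; pixel columns grow to the right and rows downward; lengths in m; the calibration is good to about 2 mm. A picture is of the moment at which its call begins: read the wrist's pose just before it. There is no depth.
- close_job(): hands the job in, once; it reports no verdict.
The state is a dict: "clock": time; "joint_positions": joint angles; "joint_velocities": joint speeds; "tau": joint torques, N m; "position": TCP position; "eef_rot": TCP orientation; "ft_force": force on the tool from outside, world axes, zero at the start; "wrist_torque": the same for the moment, N m; "width": finger opening in m.
Only numpy, scipy, OpenCV 4.12 (cv2) and the standard library are available. Lean on these libraries where they do the work, as an engineer would, in place of code of your own. Each camera call takes 0.05 s, during which the arm holds its last target.

## Task

Swing the hinged steel prop of the bar stand up and past upright until it leans against its stop and stays there by itself. Then slide the aluminium bar along the two roller blocks, out over the prop's round nose, until about 40 mm of the bar sticks out beyond the middle of the nose, and leave it lying level on the blocks and the prop. Do not disturb the things lying around.

Things in the scene. Friction and masses are not known exactly. Their poses are not given: they have to be found in the camera images.
- stand: Bar stand bolted to the bench (fixed). Origin: at bench level, on the centre line of the bar's path, below the middle of the front roller block; z up, +y is the bar's feed direction, -x the side towards the robot. Steel base plate 120 (x) by 330 (y) by 12 mm. Two green roller blocks, 70 mm wide (x), 32 mm long (y), at y = -100 and y = 0.
- front_roller (a point): Top of the front block's fixed steel roller, where the bar's underside lies, 123.5 mm above the stand's origin. The rear block's roller (at y = -100 mm) is alike. Cheeks on the blocks, 44 mm apart in x, stand up to 131.5 mm above the bench, so 8 mm up the bar's sides.
- prop_pivot (a point): Pivot of the prop, its axis along the stand's y, at x = -21.8, y = 125, z = 30 mm in the stand's frame, between two small steel ears that reach 42 mm above the bench. A stop post stands on its +x side, top 62 mm above the bench.
- prop_nose (a point): Centre of the prop's nose: a bright steel cross pin with round ends, radius 11 mm, 38 mm long along the stand's y, on a dark steel bar 10 by 16 mm (0.15 kg), 85 mm from the pivot. At the start it is 49 mm to the stand's -x side of the pivot, 99 mm above the bench. Leaning on its stop it is under the bar's path, top 123 mm above the bench; at upright it would be too high to pass under the bar.
- prop (a joint): Angle of the prop about its pivot: 0 leaning back 36 degrees towards the stand's -x at the start, 0.62 upright, 0.88 leaning against its stop (to +x). Swings freely: short of upright it falls back, past upright it falls on to its stop. 1 to 3 N on the nose swings it; push along its arc, rising with the nose: a low level push can bind by friction.
- bar_front (a point): Centre of the front end face of the plain aluminium bar, 40 wide, 240 long, 25 mm thick, 0.5 to 0.85 kg, lying on the roller blocks along the stand's y. Axes: y along the bar to the front, z up. Starts 30 to 75 mm on the +y side of the stand's origin; takes 3 to 10 N to slide. It tips off the front block if fed out with no prop under it.
- bar_rear (a point): Centre of the rear end face of the bar (240 mm behind the front end, 12.5 mm above the bar's underside); free to be pushed.
- tub: White plastic tub, 110 mm across, 105 mm high, origin under its centre. Leave alone.
- step_block: Dark steel stepped clamp block 72 by 32 mm, 56 mm high, origin under its centre. Leave alone.
- brush: Bench brush about 200 mm long, lying flat, origin under its middle. Leave alone.
- angle_plate: Small dark steel angle plate, 60 by 70 mm, 60 mm high, beyond the stand. Leave alone.
There are look-alikes about, which are no part of the job. Leave any pink look-alike of the part that bears bar_front alone.

How it is judged:
On the way:
1. the prop leans past upright against its stop, the bar not yet fed out (value of joint prop above 0.82 rad and y of bar_front in the frame of stand below 0.1 m), for 0.3 s.
At the end, for the whole second after the job is handed in: The prop leans on its stop (joint above 0.82); the bar lies level (within 0.05 rad) on blocks and prop, front end within 12 mm of the stand's centre line and 25 to 55 mm beyond the middle of the nose, both ends' centres 130 to 142 mm above the bench (value of joint prop above 0.82 rad and y of bar_front in the frame of stand between 0.15 and 0.18 m and x of bar_front in the frame of stand between -0.012 and 0.012 m and z of bar_front in the frame of stand between 0.13 and 0.142 m and z of bar_rear in the frame of stand between 0.13 and 0.142 m and angle between bar_front's own z axis and vertical below 0.05 rad); the robot touches nothing.
It fails at once if a bystander (tub, step block, brush or angle plate) is moved by more than 30 mm (distance of any of tub, step_block, brush, angle_plate from where it was at the start of the episode above 0.03 m).
It also fails if it takes over 51 s, if anything falls off the work surface, if the arm or the gripper's body presses on something with over 40 N, if the wrist force passes 120 N, or if a joint passes its speed limit or range.

## Working session

There is one attempt and no reset: what is moved stays moved. The work goes in short steps, Python scripts to look and compute and a tool call to move; the robot and the scene stay as the last step left them, time stands still between calls to the robot, and variables do not carry over. Pictures are saved under pics/ and viewed, and the job is handed in when it is done.

Besides the shell and the picture viewer there is one more tool, called after ">>>" in YAML: its name, and indented under it one key for each argument. play_rows: Moves the arm, as the interface text tells. Its arguments: {"type":"object","properties":{"deltas":{"type":"array"},"force":{"type":"number"}},"required":["deltas"]}

```bash
mkdir -p pics; python3 - <<'E'
from workcell import sense, grab_frame
import cv2, numpy as np, pickle
s=sense(); print({k:np.round(v,3).tolist() if not isinstance(v,float) else v for k,v in s.items()})
for n in ["scene","top","wrist"]:
    f=grab_frame(n); pickle.dump(f,open(f"{n}0.pkl","wb"))
    cv2.imwrite(f"pics/{n}0.png",cv2.cvtColor(f["img"],cv2.COLOR_RGB2BGR))
    print(n,f["fx"],f["fy"],f["cx"],f["cy"],np.round(f.get("cam_to_world",f.get("T_tool_cam")),4).tolist())
E
```

```text
{'clock': 0.0, 'joint_positions': [1.515, 0.041, 0.084, -0.0, -1.615, -0.334], 'joint_velocities': [-0.001, 0.001, -0.001, -0.002, -0.001, 0.001], 'tau': [0.001, -36.82, 34.743, 6.932, -0.005, 0.0], 'position': [0.228, 0.555, 0.23], 'eef_rot': [0.001, 0.981, -0.194, -0.0], 'ft_force': [-0.665, 0.602, -0.349], 'wrist_torque': [-0.023, 0.017, 0.005], 'width': 0.08554317155550765}
scene 528.4308445940712 528.4308445940712 278.440887940092 214.77111819879514 [[0.4162, 0.6273, -0.6582, 1.6687], [0.909, -0.2707, 0.3168, -0.5082], [0.0205, -0.7302, -0.6829, 1.2635], [0.0, 0.0, 0.0, 1.0]]
top 526.7129126315511 526.7129126315511 272.1333370560741 212.03435268702154 [[0.018, -0.9949, 0.0991, 0.4075], [-0.9998, -0.0188, -0.0069, 0.043], [0.0088, -0.099, -0.9951, 1.5282], [0.0, 0.0, 0.0, 1.0]]
wrist 376.421975513449 376.421975513449 277.9199259616852 210.2022199843672 [[0.0012, -0.9473, -0.3203, 0.0823], [1.0, 0.001, 0.0006, 0.001], [-0.0002, -0.3203, 0.9473, -0.1417], [0.0, 0.0, 0.0, 1.0]]
```

View pics/scene0.png

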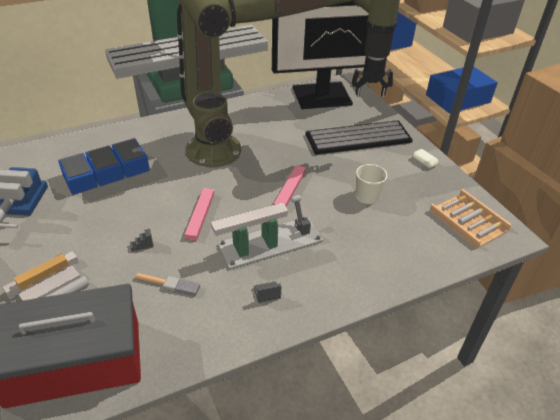

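View pics/top0.png

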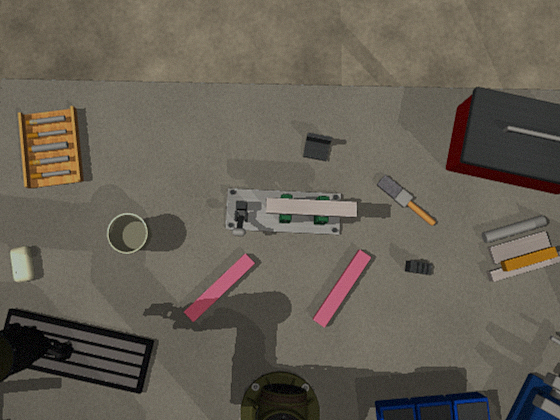

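View pics/wrist0.png

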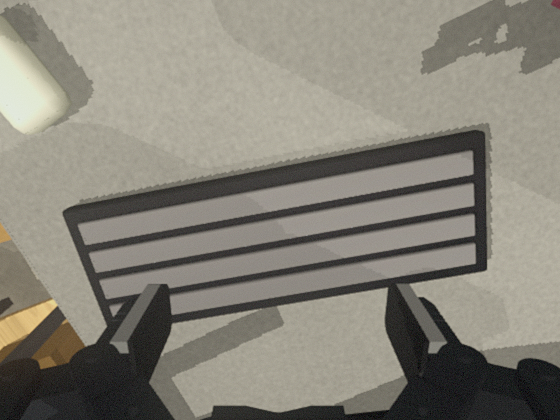

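```bash
python3 - <<'E'
import cv2
a=cv2.imread("pics/top0.png")[175:250,210:370]; cv2.imwrite("pics/topz.png",cv2.resize(a,None,fx=5,fy=5,interpolation=cv2.INTER_CUBIC))
a=cv2.imread("pics/scene0.png")[180:270,205:335]; cv2.imwrite("pics/scz.png",cv2.resize(a,None,fx=6,fy=6,interpolation=cv2.INTER_CUBIC))
E
```

```text
(no output)
```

View pics/topz.png

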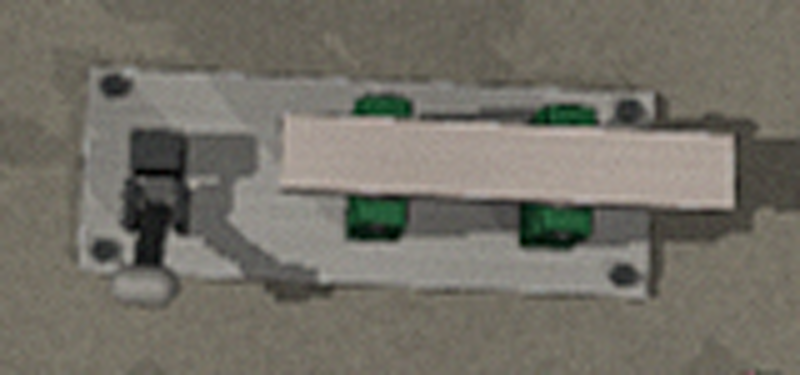

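View pics/scz.png

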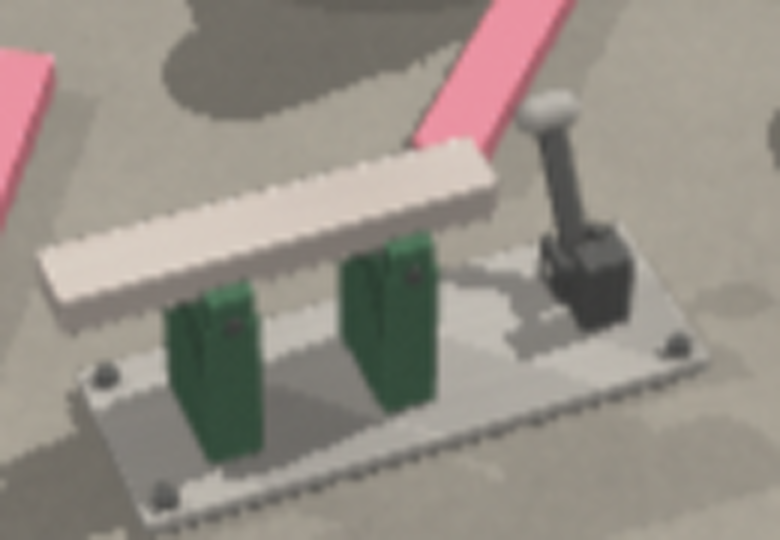

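```bash
cat > h.py <<'E'
import numpy as np, pickle
def ray(f,u,v,T=None):
    T=np.array(f["cam_to_world"]) if T is None else T
    d=T[:3,:3]@np.array([(u-f["cx"])/f["fx"],(v-f["cy"])/f["fy"],1]); return T[:3,3],d
def onz(f,u,v,z,T=None):
    o,d=ray(f,u,v,T); return o+d*(z-o[2])/d[2]
def tri(a,b):
    (o1,d1),(o2,d2)=a,b
    A=np.c_[d1,-d2]; t=np.linalg.lstsq(A,o2-o1,rcond=None)[0]
    p,q=o1+d1*t[0],o2+d2*t[1]; return (p+q)/2,np.linalg.norm(p-q)
E
python3 - <<'E'
from h import *
np.set_printoptions(precision=4,suppress=True)
f=pickle.load(open("top0.pkl","rb")); s=pickle.load(open("scene0.pkl","rb"))
Z=lambda u,v:(u/5+210-.4,v/5+175-.4)
Y=lambda u,v:(u/6+205-.4,v/6+180-.4)
base=np.array([onz(f,*Z(*p),.012) for p in [(92,67),(655,92),(650,298),(78,266)]]); 
print("base top",base,base.mean(0)); print(np.linalg.norm(np.diff(base,axis=0,append=base[:1]),axis=1))
b2=np.array([onz(s,*Y(*p),.012) for p in [(707,360),(148,518),(80,378)]]); print("base scene",b2)
bar=np.array([onz(f,*Z(*p),.1485) for p in [(285,114),(737,132),(733,208),(280,188)]])
print("bar",bar,np.linalg.norm(np.diff(bar,axis=0,append=bar[:1]),axis=1)); print("front",(bar[0]+bar[3])/2,"rear",(bar[1]+bar[2])/2)
bs=np.array([onz(s,*Y(*p),.1485) for p in [(495,180),(62,305),(40,258),(465,138)]]); print("bar scene",bs)
print("nose",tri(ray(f,*Z(147,286)),ray(s,*Y(550,112))))
print("nose99",onz(f,*Z(147,286),.099),onz(s,*Y(550,112),.099))
d=(bar[0]+bar[3]-bar[1]-bar[2]); print("yaw bar",np.arctan2(-d[0],d[1]))
d=(base[0]+base[3]-base[1]-base[2]); print("yaw base",np.arctan2(-d[0],d[1]))
E
```

```text
base top [[ 0.6263  0.1619  0.012 ]
 [ 0.6179 -0.1655  0.012 ]
 [ 0.498  -0.1632  0.012 ]
 [ 0.5103  0.1669  0.012 ]] [0.5631 0.     0.012 ]
[0.3275 0.1199 0.3304 0.116 ]
base scene [[ 0.6297  0.156   0.012 ]
 [ 0.6149 -0.167   0.012 ]
 [ 0.5053 -0.165   0.012 ]]
bar [[ 0.5835  0.0487  0.1485]
 [ 0.5785 -0.1902  0.1485]
 [ 0.5381 -0.1882  0.1485]
 [ 0.5442  0.0506  0.1485]] [0.239  0.0404 0.2389 0.0393]
front [0.5638 0.0497 0.1485] rear [ 0.5583 -0.1892  0.1485]
bar scene [[ 0.5834  0.0437  0.1485]
 [ 0.5812 -0.1935  0.1485]
 [ 0.545  -0.1924  0.1485]
 [ 0.5474  0.0432  0.1485]]
nose (array([0.4943, 0.1219, 0.0966]), np.float64(0.0006081069560646026))
nose99 [0.4943 0.1221 0.099 ] [0.4966 0.1203 0.099 ]
yaw bar -0.02325022048610981
yaw base -0.03151485044563481
```

The top view shows the stand, with bar corners near (267,198), (357,201), (357,217) and (266,213) and the nose near (239,232). The two pink look-alikes lie between the stand and the robot. The sizes check out: bar 239×40 mm, base 330×120 mm, nose z 97 mm.

The stand origin is about (0.5625, -0.005) with yaw about -0.027. I'll go to the robot side of the nose with the fingers shut.

>>> play_rows:
  deltas:
    - {"grip":0,"delta_pos":[220,-434,-20],"twist":[0,0,0.365]}
    - {"grip":0,"delta_pos":[220,-434,-20],"twist":[0,0,0.365]}
    - {"grip":0,"delta_pos":[220,-434,-20],"twist":[0,0,0.365]}
    - {"grip":0,"delta_pos":[220,-434,-20],"twist":[0,0,0.365]}
    - {"grip":0,"delta_pos":[220,-434,-20],"twist":[0,0,0.365]}
    - {"grip":0,"delta_pos":[220,-434,-20],"twist":[0,0,0.365]}
    - {"grip":0,"delta_pos":[220,-434,-20],"twist":[0,0,0.365]}
    - {"grip":0,"delta_pos":[220,-434,-20],"twist":[0,0,0.365]}
    - {"grip":0,"delta_pos":[220,-434,-20],"twist":[0,0,0.365]}
    - {"grip":0,"delta_pos":[220,-434,-20],"twist":[0,0,0.365]}
    - {"grip":0,"delta_pos":[220,-434,-20],"twist":[0,0,0.365]}
    - {"grip":0,"delta_pos":[220,-434,-20],"twist":[0,0,0.365]}
    - {"grip":0,"delta_pos":[220,-434,-20],"twist":[0,0,0.365]}
    - {"grip":0,"delta_pos":[220,-434,-20],"twist":[0,0,0.365]}
    - {"grip":0,"delta_pos":[220,-434,-20],"twist":[0,0,0.365]}
    - {"grip":0,"delta_pos":[220,-434,-20],"twist":[0,0,0.365]}
  force: 40

```text
clock: 1.48
position: [0.4477, 0.1217, 0.2112]
eef_rot: [-0.0, 1.0, -0.012, -0.0]
ft_force: [-1.4, 0.3, 0.8]
width: -0.0001
```

```bash
python3 - <<'E'
from workcell import sense, grab_frame
import cv2, numpy as np, pickle
s=sense(); print(s["clock"],s["position"],s["eef_rot"],s["ft_force"],s["width"])
f=grab_frame("wrist"); pickle.dump((s,f),open("wrist1.pkl","wb"))
cv2.imwrite("pics/wrist1.png",cv2.cvtColor(f["img"],cv2.COLOR_RGB2BGR))
E
```

```text
1.4833 [0.44770211 0.12167154 0.21119755] [-2.32801297e-05  9.99929446e-01 -1.18785780e-02 -5.09799166e-05] [-1.37458663  0.34976735  0.78298076] -9.31471063973907e-05
```

View pics/wrist1.png

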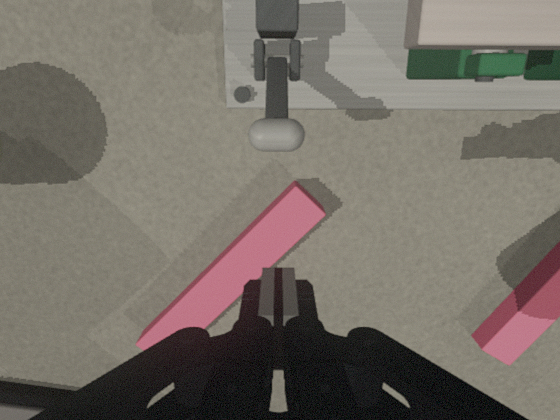

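The wrist view shows the nose at (277,135), dead ahead of the fingers, and the bar's front corner at (408,47). The pink piece lies flat below.

```bash
python3 - <<'E'
from h import *
from scipy.spatial.transform import Rotation as R
s,f=pickle.load(open("wrist1.pkl","rb"))
q=s["eef_rot"];T=np.eye(4);T[:3,:3]=R.from_quat([q[1],q[2],q[3],q[0]]).as_matrix();T[:3,3]=s["position"]
T=T@np.array(f["T_tool_cam"])
print("nose",onz(f,277,135,.099,T),"ends",onz(f,249,135,.099,T),onz(f,304,135,.099,T))
print("bar corner bottom z.1485",onz(f,408,47,.1485,T),onz(f,408,47,.1235,T))
print("base edge", onz(f,226,107,.012,T), onz(f,550,109,.012,T))
print("pink top end z.02", onz(f,300,183,.02,T))
E
```

```text
nose [0.49665376 0.12015333 0.099     ] ends [0.49707668 0.13882064 0.099     ] [0.49624593 0.10215161 0.099     ]
bar corner bottom z.1485 [0.54507836 0.05342451 0.1485    ] [0.54697413 0.04541445 0.1235    ]
base edge [0.51059303 0.16461699 0.012     ] [ 0.50247824 -0.11916903  0.012     ]
pink top end z.02 [0.44269126 0.10060022 0.02      ]
```

>>> play_rows:
  deltas:
    - {"grip":0,"delta_pos":[0,0,-40],"twist":[0,0,0]}
    - {"grip":0,"delta_pos":[0,0,-80],"twist":[0,0,0]}
    - {"grip":0,"delta_pos":[0,0,-110],"twist":[0,0,0]}
    - {"grip":0,"delta_pos":[0,0,-124],"twist":[0,0,0]}
    - {"grip":0,"delta_pos":[0,0,-124],"twist":[0,0,0]}
    - {"grip":0,"delta_pos":[10,0,-124],"twist":[0,0,0]}
    - {"grip":0,"delta_pos":[18,0,-124],"twist":[0,0,0]}
    - {"grip":0,"delta_pos":[23,0,-124],"twist":[0,0,0]}
    - {"grip":0,"delta_pos":[26,0,-123],"twist":[0,0,0]}
    - {"grip":0,"delta_pos":[29,0,-121],"twist":[0,0,0]}

```text
clock: 2.37
position: [0.4772, 0.1213, 0.0907]
eef_rot: [-0.0, 1.0, -0.012, -0.0]
ft_force: [-1.9, 0.7, 1.3]
width: 0.0
```

```bash
python3 - <<'E'
from workcell import sense, grab_frame
import cv2, numpy as np, pickle
s=sense(); print(s["clock"],s["position"],s["ft_force"])
f=grab_frame("wrist")
cv2.imwrite("pics/wrist2.png",cv2.cvtColor(f["img"],cv2.COLOR_RGB2BGR))
E
```

```text
2.3667 [0.47720552 0.12128514 0.09072065] [-1.87022922  0.65587557  1.32810531]
```

View pics/wrist2.png

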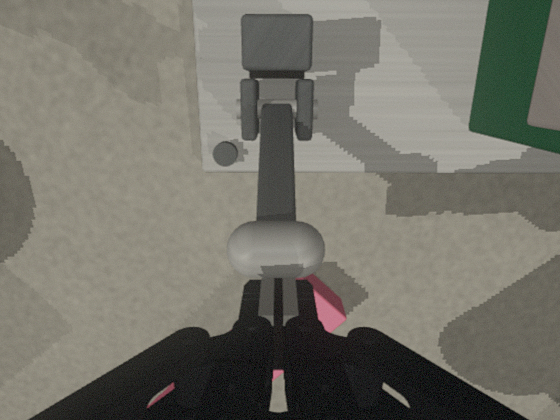

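The finger is at the nose (276,250), centred. Now I'll push along the arc.

>>> play_rows:
  deltas:
    - {"grip":0,"delta_pos":[3.5,0,2],"twist":[0,0,0]}
    - {"grip":0,"delta_pos":[7,0,4],"twist":[0,0,0]}
    - {"grip":0,"delta_pos":[10,0,5.5],"twist":[0,0,0]}
    - {"grip":0,"delta_pos":[13.5,0,7],"twist":[0,0,0]}
    - {"grip":0,"delta_pos":[17,-0.5,8.5],"twist":[0,0,0]}
    - {"grip":0,"delta_pos":[20.5,-0.5,9.5],"twist":[0,0,0]}
    - {"grip":0,"delta_pos":[24,-0.5,10.5],"twist":[0,0,0]}
    - {"grip":0,"delta_pos":[27.5,-0.5,11.2],"twist":[0,0,0]}
    - {"grip":0,"delta_pos":[31,-1,12],"twist":[0,0,0]}
    - {"grip":0,"delta_pos":[34.5,-1,12.4],"twist":[0,0,0]}
    - {"grip":0,"delta_pos":[38.5,-1,13],"twist":[0,0,0]}
    - {"grip":0,"delta_pos":[42,-1,13],"twist":[0,0,0]}
    - {"grip":0,"delta_pos":[46,-1,13],"twist":[0,0,0]}
    - {"grip":0,"delta_pos":[49,-1,13],"twist":[0,0,0]}
    - {"grip":0,"delta_pos":[52,-1,13],"twist":[0,0,0]}
    - {"grip":0,"delta_pos":[55,-1,12.5],"twist":[0,0,0]}
    - {"grip":0,"delta_pos":[58,-1,12],"twist":[0,0,0]}
    - {"grip":0,"delta_pos":[60,-1,12],"twist":[0,0,0]}
    - {"grip":0,"delta_pos":[60,-1,12],"twist":[0,0,0]}

```text
clock: 4.0
position: [0.5372, 0.1199, 0.1021]
eef_rot: [0.0, 1.0, -0.012, -0.0]
ft_force: [0.3, -0.6, -0.7]
width: 0.0
```

```bash
python3 - <<'E'
from workcell import sense, grab_frame
import cv2, numpy as np, pickle
s=sense(); print(s["clock"],s["position"],s["ft_force"])
f=grab_frame("wrist")
cv2.imwrite("pics/wrist3.png",cv2.cvtColor(f["img"],cv2.COLOR_RGB2BGR))
E
```

```text
4.0 [0.53723162 0.11993099 0.10209379] [ 0.30910625 -0.61323742 -0.67348231]
```

View pics/wrist3.png

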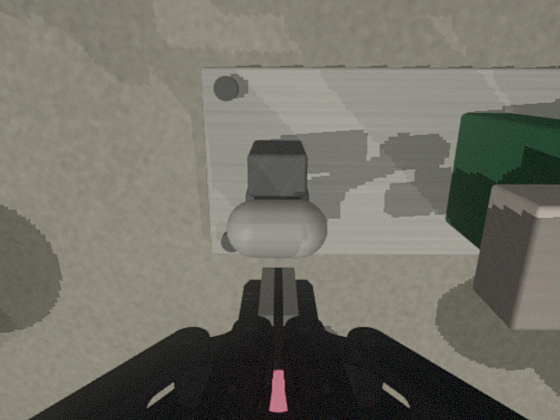

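The prop has dropped away from the finger on to its stop: the nose is at (278,228), over the post. Now I'll back off, rise, and go behind the bar.

>>> play_rows:
  deltas:
    - {"grip":0,"delta_pos":[-30,0,0],"twist":[0,0,0]}
    - {"grip":0,"delta_pos":[-30,0,40],"twist":[0,0,0]}
    - {"grip":0,"delta_pos":[-30,0,80],"twist":[0,0,0]}
    - {"grip":0,"delta_pos":[-30,0,120],"twist":[0,0,0]}
    - {"grip":0,"delta_pos":[-30,-30,130],"twist":[0,0,0]}
    - {"grip":0,"delta_pos":[20,-347,130],"twist":[0,0,0]}
    - {"grip":0,"delta_pos":[20,-347,130],"twist":[0,0,0]}
    - {"grip":0,"delta_pos":[20,-347,130],"twist":[0,0,0]}
    - {"grip":0,"delta_pos":[20,-347,130],"twist":[0,0,0]}
    - {"grip":0,"delta_pos":[20,-347,130],"twist":[0,0,0]}
    - {"grip":0,"delta_pos":[20,-347,130],"twist":[0,0,0]}
    - {"grip":0,"delta_pos":[20,-347,130],"twist":[0,0,0]}
    - {"grip":0,"delta_pos":[20,-347,130],"twist":[0,0,0]}
    - {"grip":0,"delta_pos":[20,-347,130],"twist":[0,0,0]}
    - {"grip":0,"delta_pos":[20,-347,130],"twist":[0,0,0]}
    - {"grip":0,"delta_pos":[20,-347,130],"twist":[0,0,0]}

```text
clock: 5.38
position: [0.5569, -0.2269, 0.2321]
eef_rot: [-0.0, 1.0, -0.013, -0.0]
ft_force: [0.1, 1.0, -0.0]
width: -0.0003
```

```bash
python3 - <<'E'
from workcell import sense, grab_frame
import cv2, numpy as np, pickle
s=sense(); print(s["clock"],s["position"],s["eef_rot"],s["ft_force"])
f=grab_frame("wrist");pickle.dump((s,f),open("wrist4.pkl","wb"))
g=grab_frame("scene");t=grab_frame("top")
B=lambda i:cv2.cvtColor(i,cv2.COLOR_RGB2BGR)
cv2.imwrite("pics/wrist4.png",B(f["img"]))
cv2.imwrite("pics/sc4.png",cv2.resize(B(g["img"])[140:290,205:345],None,fx=4,fy=4,interpolation=2))
cv2.imwrite("pics/top4.png",cv2.resize(B(t["img"])[175:250,210:370],None,fx=5,fy=5,interpolation=2))
E
```

```text
5.3833 [ 0.55685421 -0.22686846  0.23213707] [-5.50742136e-05  9.99921058e-01 -1.25644166e-02 -1.04194743e-04] [ 0.09671419  0.98671667 -0.0409127 ]
```

View pics/wrist4.png

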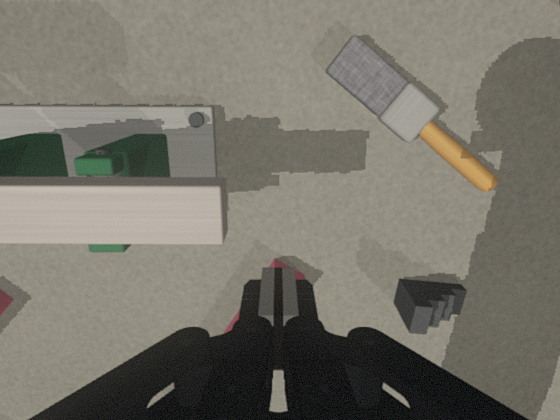

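View pics/sc4.png

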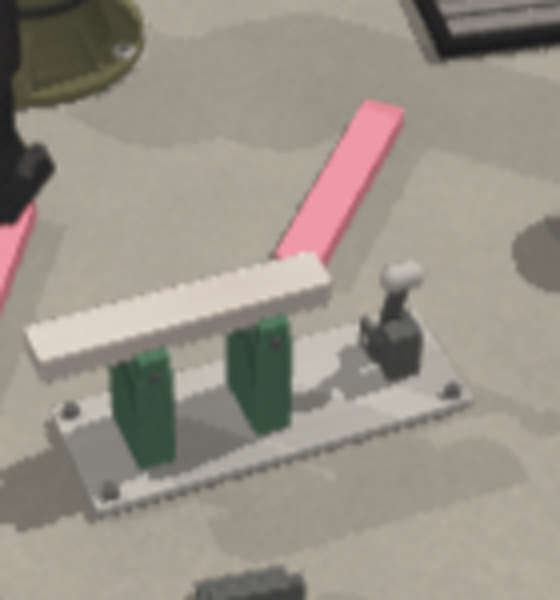

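View pics/top4.png

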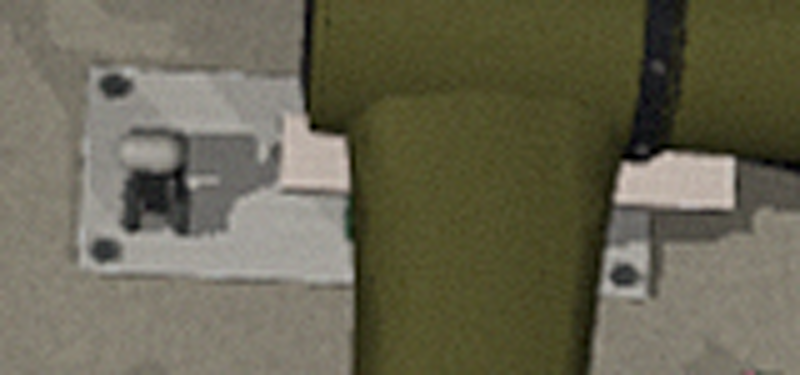

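The prop leans on its stop: in the top view the nose is over the post, on the bar's line, and the bar hasn't moved. In the wrist view the bar's rear end is at (227,180)–(221,243). I'll measure that end, then the nose.

```bash
python3 - <<'E'
from h import *
from scipy.spatial.transform import Rotation as R
s,f=pickle.load(open("wrist4.pkl","rb"))
q=s["eef_rot"];T=np.eye(4);T[:3,:3]=R.from_quat([q[1],q[2],q[3],q[0]]).as_matrix();T[:3,3]=s["position"]
T=T@np.array(f["T_tool_cam"])
print("rear top corners",onz(f,227,180,.1485,T),onz(f,222,243,.1485,T))
t=pickle.load(open("top0.pkl","rb")); print("nose",onz(t,153/5+210-.4,153/5+175-.4,.115))
E
```

```text
rear top corners [ 0.58287605 -0.19717052  0.1485    ] [ 0.54085532 -0.19107864  0.1485    ]
nose [0.56519284 0.11969223 0.115     ]
```

>>> play_rows:
  deltas:
    - {"grip":0,"delta_pos":[2,0,-40],"twist":[0,0,0]}
    - {"grip":0,"delta_pos":[2,0,-75],"twist":[0,0,0]}
    - {"grip":0,"delta_pos":[2,0,-97],"twist":[0,0,0]}
    - {"grip":0,"delta_pos":[2,0,-97],"twist":[0,0,0]}
    - {"grip":0,"delta_pos":[2,10,-97],"twist":[0,0,0]}
    - {"grip":0,"delta_pos":[2,18,-97],"twist":[0,0,0]}
    - {"grip":0,"delta_pos":[2,23,-97],"twist":[0,0,0]}
    - {"grip":0,"delta_pos":[2,27,-97],"twist":[0,0,0]}
    - {"grip":0,"delta_pos":[2,31,-97],"twist":[0,0,0]}

```text
clock: 6.28
position: [0.5599, -0.1964, 0.1379]
eef_rot: [0.001, 1.0, -0.012, 0.002]
ft_force: [-0.6, -5.5, 4.7]
width: 0.0004
```

```bash
python3 - <<'E'
from workcell import sense, grab_frame
import cv2, numpy as np, pickle
s=sense(); print(s["clock"],s["position"],s["eef_rot"],s["ft_force"])
f=grab_frame("wrist");g=grab_frame("top")
B=lambda i:cv2.cvtColor(i,cv2.COLOR_RGB2BGR)
cv2.imwrite("pics/wrist5.png",B(f["img"]))
cv2.imwrite("pics/top5.png",cv2.resize(B(g["img"])[175:250,210:370],None,fx=5,fy=5,interpolation=2))
E
```

```text
6.2833 [ 0.55989049 -0.19639938  0.13794759] [ 0.00119754  0.99992294 -0.0122173   0.00184809] [-0.63641345 -5.53937856  4.74766999]
```

View pics/wrist5.png

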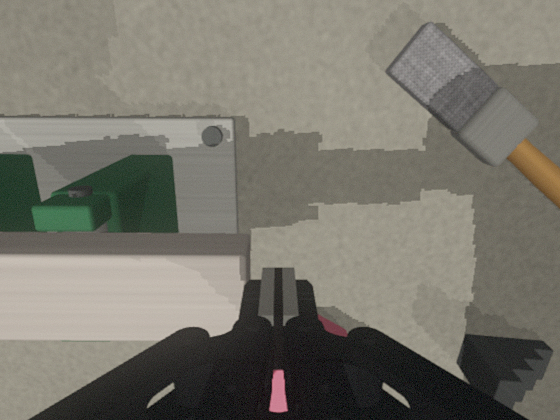

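View pics/top5.png

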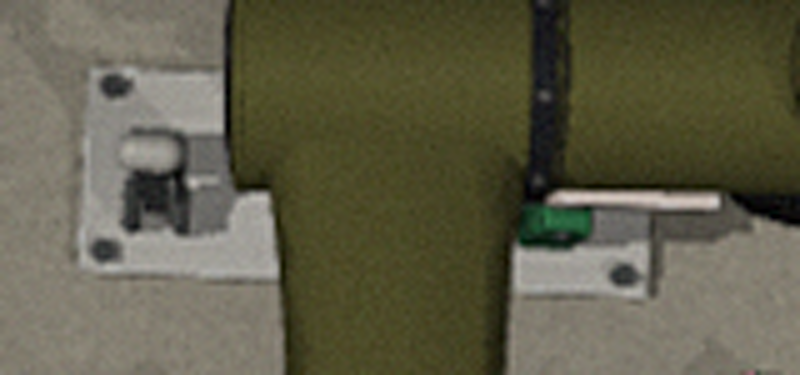

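```bash
python3 - <<'E'
from workcell import sense, grab_frame
import cv2, numpy as np, pickle
g=grab_frame("scene")
s=sense(); print(s["clock"],s["position"],s["eef_rot"],s["ft_force"],s["wrist_torque"],s["joint_velocities"])
B=lambda i:cv2.cvtColor(i,cv2.COLOR_RGB2BGR)
cv2.imwrite("pics/sc5.png",cv2.resize(B(g["img"])[150:270,195:335],None,fx=5.5,fy=5.,interpolation=2))
E
```

```text
6.4333 [ 0.55965885 -0.19612907  0.13695488] [ 4.36938468e-04  9.99924416e-01 -1.22098759e-02  1.37456649e-03] [-0.51472847 -2.95749277  4.28168785] [-0.84847805 -0.1112565  -0.02455011] [-0.0076862   0.00817455 -0.00447963 -0.00351645  0.0032609   0.00055425]
```

View pics/sc5.png

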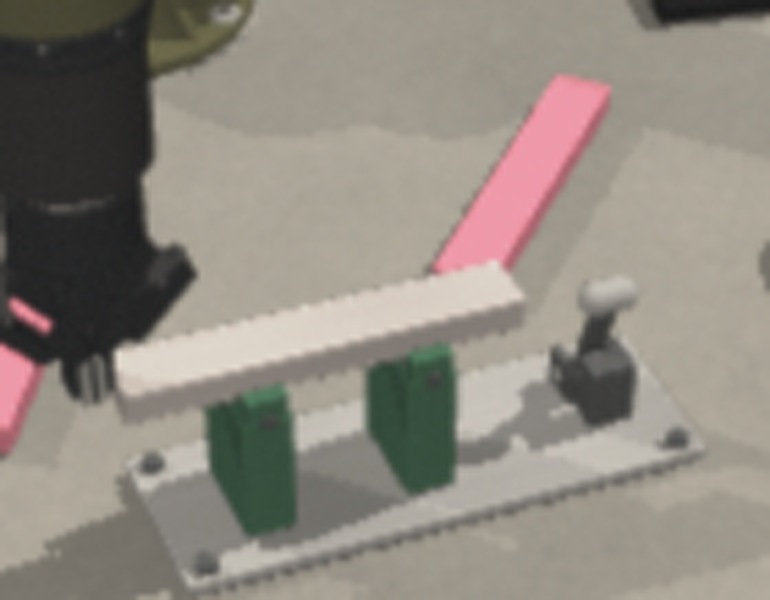

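The bar is level and has moved forward about 8 mm. The prop still leans on its stop, and the finger bears on the rear face. I'll feed it most of the way.

>>> play_rows:
  deltas:
    - {"grip":0,"delta_pos":[0,2,2],"twist":[0,0,0]}
    - {"grip":0,"delta_pos":[0,6,2],"twist":[0,0,0]}
    - {"grip":0,"delta_pos":[0,10,2],"twist":[0,0,0]}
    - {"grip":0,"delta_pos":[0,14,2],"twist":[0,0,0]}
    - {"grip":0,"delta_pos":[0.5,18,2],"twist":[0,0,0]}
    - {"grip":0,"delta_pos":[0.5,22,2],"twist":[0,0,0]}
    - {"grip":0,"delta_pos":[0.5,26,2],"twist":[0,0,0]}
    - {"grip":0,"delta_pos":[1,30,2],"twist":[0,0,0]}
    - {"grip":0,"delta_pos":[1,34,2],"twist":[0,0,0]}
    - {"grip":0,"delta_pos":[1,37,2],"twist":[0,0,0]}
    - {"grip":0,"delta_pos":[1,40,2],"twist":[0,0,0]}

```text
clock: 7.35
position: [0.56, -0.1556, 0.1372]
eef_rot: [0.0, 1.0, -0.012, -0.0]
ft_force: [0.3, -4.5, 2.5]
width: 0.0002
```

```bash
cat > look.py <<'E'
import sys
from workcell import sense, grab_frame
import cv2, numpy as np, pickle
n=sys.argv[1]
s=sense(); print(s["clock"],s["position"].round(4) if hasattr(s["position"],"round") else s["position"],s["ft_force"])
B=lambda i:cv2.cvtColor(i,cv2.COLOR_RGB2BGR)
g=grab_frame("scene");pickle.dump(g,open(f"scene{n}.pkl","wb"))
t=grab_frame("top");pickle.dump(t,open(f"top{n}.pkl","wb"))
cv2.imwrite(f"pics/sc{n}.png",cv2.resize(B(g["img"])[170:280,205:335],None,fx=5,fy=5,interpolation=2))
cv2.imwrite(f"pics/top{n}.png",cv2.resize(B(t["img"])[175:250,210:370],None,fx=5,fy=5,interpolation=2))
E
python3 look.py 6
```

```text
7.35 [ 0.56   -0.1556  0.1372] [ 0.34213567 -4.49098029  2.46098574]
```

View pics/sc6.png

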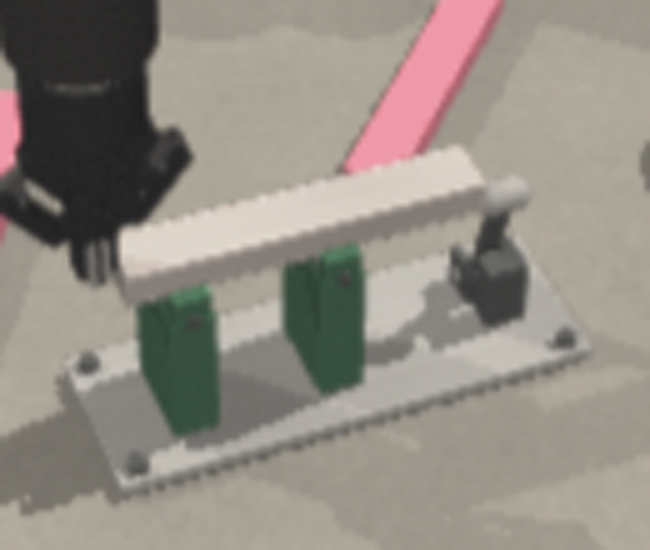

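The bar stays level and its front end is just reaching the nose at (500,190). I'll continue 45 mm.

>>> play_rows:
  deltas:
    - {"grip":0,"delta_pos":[0,3,0],"twist":[0,0,0]}
    - {"grip":0,"delta_pos":[0,6,0],"twist":[0,0,0]}
    - {"grip":0,"delta_pos":[0,9,0],"twist":[0,0,0]}
    - {"grip":0,"delta_pos":[0,12,0],"twist":[0,0,0]}
    - {"grip":0,"delta_pos":[0.5,15,0],"twist":[0,0,0]}
    - {"grip":0,"delta_pos":[0.5,18,0],"twist":[0,0,0]}
    - {"grip":0,"delta_pos":[0.5,21,0],"twist":[0,0,0]}
    - {"grip":0,"delta_pos":[0.5,24,0],"twist":[0,0,0]}
    - {"grip":0,"delta_pos":[0.5,27,0],"twist":[0,0,0]}
    - {"grip":0,"delta_pos":[1,30,0],"twist":[0,0,0]}
    - {"grip":0,"delta_pos":[1,33,0],"twist":[0,0,0]}
    - {"grip":0,"delta_pos":[1,36,0],"twist":[0,0,0]}
    - {"grip":0,"delta_pos":[1,39,0],"twist":[0,0,0]}
    - {"grip":0,"delta_pos":[1,42,0],"twist":[0,0,0]}
    - {"grip":0,"delta_pos":[1,45,0],"twist":[0,0,0]}

```text
clock: 8.7
position: [0.561, -0.1108, 0.1374]
eef_rot: [0.0, 1.0, -0.012, 0.0]
ft_force: [0.5, -4.9, 1.9]
width: -0.0002
```

```bash
python3 look.py 7
```

```text
8.7 [ 0.561  -0.1108  0.1374] [ 0.51492736 -4.86511904  1.92026004]
```

View pics/sc7.png

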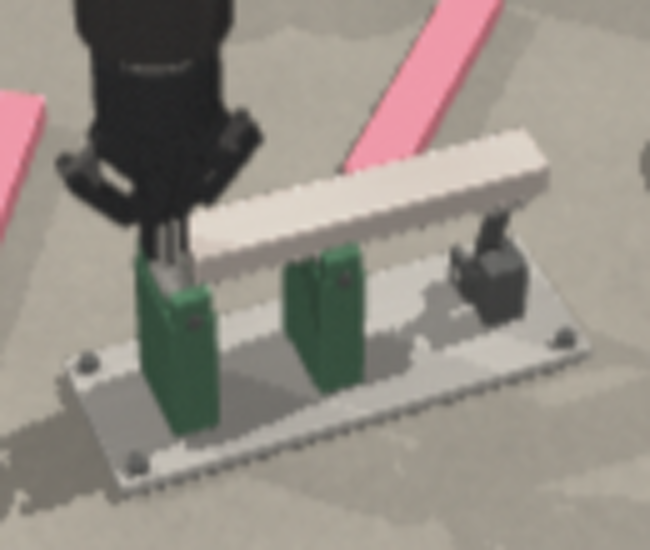

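View pics/top7.png

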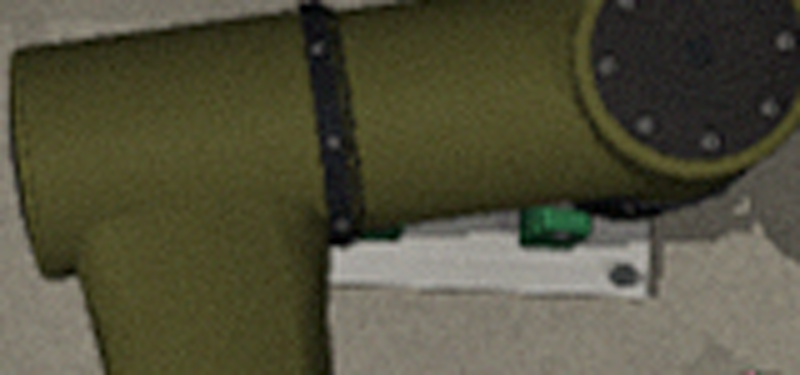

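```bash
python3 - <<'E'
from h import *
s=pickle.load(open("scene7.pkl","rb"))
Y=lambda u,v:(u/5+205-.4,v/5+170-.4)
for p in [(549,165),(527,128),(190,252),]: print(onz(s,*Y(*p),.1485))
E
```

```text
[0.58796637 0.13742335 0.1485    ]
[0.55050391 0.14090509 0.1485    ]
[ 0.57202292 -0.10113745  0.1485    ]
```

By both scene view and finger position, the front end is at about y = 0.144 and needs to be near 0.160. I'll push 16 mm more, then withdraw.

>>> play_rows:
  deltas:
    - {"grip":0,"delta_pos":[0,3,0],"twist":[0,0,0]}
    - {"grip":0,"delta_pos":[0,6,0],"twist":[0,0,0]}
    - {"grip":0,"delta_pos":[0,9,0],"twist":[0,0,0]}
    - {"grip":0,"delta_pos":[0.5,12,0],"twist":[0,0,0]}
    - {"grip":0,"delta_pos":[0.5,14,0],"twist":[0,0,0]}
    - {"grip":0,"delta_pos":[0.5,16,0],"twist":[0,0,0]}
    - {"grip":0,"delta_pos":[0.5,16,0],"twist":[0,0,0]}
    - {"grip":0,"delta_pos":[0.5,8,0],"twist":[0,0,0]}
    - {"grip":0,"delta_pos":[0.5,-10,0],"twist":[0,0,0]}
    - {"grip":0,"delta_pos":[0.5,-20,10],"twist":[0,0,0]}
    - {"grip":0,"delta_pos":[0.5,-40,40],"twist":[0,0,0]}
    - {"grip":0,"delta_pos":[0,-60,80],"twist":[0,0,0]}
    - {"grip":0,"delta_pos":[-20,-80,110],"twist":[0,0,0]}
    - {"grip":0,"delta_pos":[-50,-110,120],"twist":[0,0,0]}
    - {"grip":0,"delta_pos":[-80,-140,120],"twist":[0,0,0]}
    - {"grip":0,"delta_pos":[-110,-170,120],"twist":[0,0,0]}
    - {"grip":0,"delta_pos":[-130,-200,120],"twist":[0,0,0]}
    - {"grip":0,"delta_pos":[-150,-230,120],"twist":[0,0,0]}
    - {"grip":0,"delta_pos":[-150,-230,120],"twist":[0,0,0]}

```text
clock: 10.38
position: [0.4076, -0.3448, 0.2581]
eef_rot: [0.0, 1.0, -0.015, 0.0]
ft_force: [0.6, 1.2, -0.1]
width: -0.0001
```

```bash
python3 look.py 8
```

```text
10.3833 [ 0.4076 -0.3448  0.2581] [ 0.60237956  1.21733567 -0.09568446]
```

View pics/sc8.png

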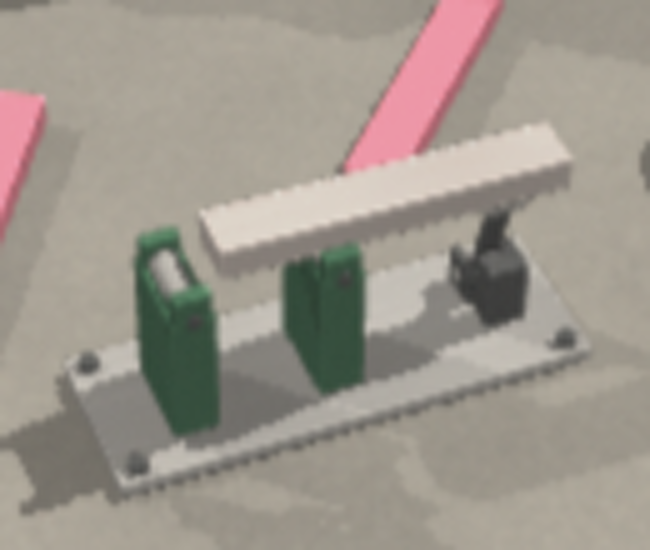

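View pics/top8.png

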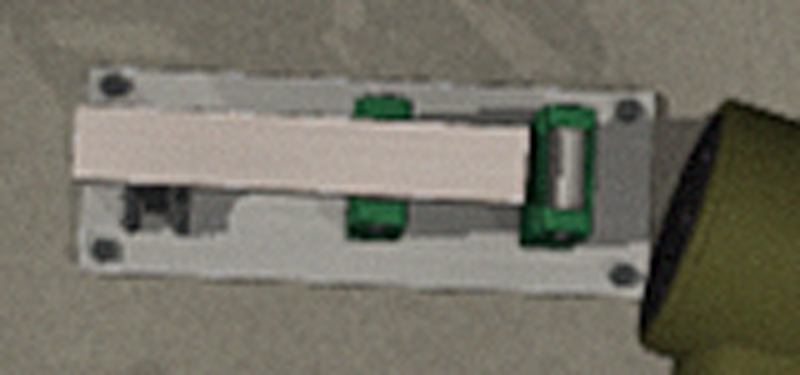

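The bar spans from (74–76,107–180) to (526–530,125–203) in the top zoom, over the nose.

```bash
python3 - <<'E'
from h import *
f=pickle.load(open("top8.pkl","rb"))
Z=lambda u,v:(u/5+210-.4,v/5+175-.4)
bar=np.array([onz(f,*Z(*p),.1485) for p in [(76,107),(530,126),(526,203),(74,180)]])
F=(bar[0]+bar[3])/2;R=(bar[1]+bar[2])/2
ey=np.array([.0265,1]);ex=np.array([1,-.0265]);o=np.array([.5625,-.005])
for p in(F,R): print(p, "stand x,y",(p[:2]-o)@ex,(p[:2]-o)@ey)
print(np.linalg.norm(F-R), np.linalg.norm(bar[0]-bar[3]),np.linalg.norm(bar[1]-bar[2]), "beyond nose",F[1]-.1202)
E
```

```text
[0.56573861 0.15906995 0.1485    ] stand x,y -0.001109245759246053 0.16415576848524094
[ 0.55913353 -0.07988487  0.1485    ] stand x,y -0.001382016288151081 -0.07497408333758727
0.23904608706801295 0.038727742644978 0.040914519474253286 beyond nose 0.03886994537871874
```

```bash
python3 -c "
from workcell import close_job; print(close_job())"
```

```text
the job is handed in; nothing more can be done
None
```

I swung the prop past upright with the shut fingers until it fell on to its stop. Then I pushed the bar from its rear end over the nose, withdrew the arm, and handed the job in at about 10.5 s on the robot's clock.

- **Bar position:** The last top view puts the front end at stand x ≈ -1 mm, y ≈ 164 mm. That is about 39 mm beyond the middle of the nose.
- **Measurement check:** The bar measured 239 mm long, against 240 mm true.
- **Prop and level:** The prop is under the bar and the bar looks level in the scene view. I judged both by eye and did not measure the heights of the bar's ends.
- **Disagreement between cameras:** Before the last push the scene camera read bar positions along y about 5–6 mm short of the top view; the finger position agreed with the top view, so I used that.
- **Force while pushing:** At first contact with the bar the wrist showed about 5 N upwards and the tool sat 3 mm high, probably friction. It eased during the push and I saw no effect on the bar.
- **Bystanders:** The arm did not go near any of them, but I did not measure their positions again at the end.

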